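# Lay out the plug gauge from its hinged case

## Task

Get the plug gauge ready for a diameter check: swing the wooden case's lid right back by its brass bar pull until it bears firmly on its stop (feel for it, the stop is not always clamped at the same angle, and do not force it), then lift the plug gauge out of its saddles and lay it gently down in the grooves of the two V-blocks, one plug end in each, level and fully down. Leave the lid open on its stop and the loose things round about where they are.

Things in the scene. Friction and masses are not known exactly. Their poses are not given: they have to be found in the camera images.
- case: Wooden plug-gauge case fixed on the bench, 136 (x) by 104 (y) mm, 48 mm high shut. Origin: centre of its underside; x from the front (pull) to the hinge at the back, z up. Base 30 mm high, walls 6, inner floor 5 mm up. Two blue saddles, tops 30 mm up, at x -51..-29 and 34..50 mm carry the gauge's ends; between them an open finger well 63 mm (x) by 92 mm (y).
- hinge (a point): Middle of the hinge line, 30 mm above the case's underside; the lid turns about the case's y axis through it. Friction hinge, 0.3 N m (2 N at the pull bar): the lid stays where it is left. On the case's -y side a slotted steel quadrant with a clamped brass stop nut stands 23 mm proud, up to 84 mm above the bench. Let go on its stop, the lid stays pressed on it.
- case_lid (a joint): Lid angle, rad: 0 shut, grows as it opens. A pin on the lid, 45 mm from the hinge, meets the stop's rubber somewhere from 1.58 to 2.02 rad, different each time and not told. Past touch, the load at the bar grows about 1 N per mm. It bears on the stop at a pin load over 6 N (bar: 1.6 N over hinge friction) and is forced over 45 N (bar: 12 N over friction).
- pull (a point): Middle of the brass bar pull on the lid's front: a round bar 10 mm thick along y, 66 mm long on two 7 mm posts 54 mm apart, standing 34 mm off the middle of the lid's front wall. With the lid shut it is 168 mm before the hinge line and 9 mm above it; it swings on a circle of radius 168.2 mm. Pinched across (along the case's x) from above, it turns between the fingers as the lid swings.
- gauge_mid (a point): Middle of the loose double-ended plug gauge, on its axis: 104 mm long along its own y; dark handle 18 mm thick (y -26 to 36 mm) between two steel plugs of 22 mm diameter (26 mm long at -y, 16 mm at +y); 0.1 to 0.2 kg. It starts in the case's saddles, its axis along the case's x, 30 mm above the case's underside.
- vee_rest: Two grey V-blocks fixed on a steel plate 150 (x) by 64 (y) by 10 mm, itself fixed; origin: centre of the plate's underside. Each block 40 (x) by 48 (y) by 34 mm, centred at x = -44 and 44 mm, 48 mm free between them; tops 44 mm up; 90 degree grooves 34 mm wide at the top, in line along x over y = 0. Fully down in both, the gauge's axis is 43.8 mm above the underside.
- oil_bottle: Bystander, not to be moved: small oil bottle with a red spout, 46 mm wide, 134 mm high; origin at its foot.
- dial_indicator: Bystander, not to be moved: dial indicator lying on the bench, 94 by 56 by 20 mm.
- dark_ring_2: Bystander, not to be moved: dark bearing ring, 68 mm across, 18 mm high.
- ring_d: Bystander, not to be moved: grey bearing ring lying left of the case, 68 mm across, 20 mm high.
- calliper: Bystander, not to be moved: vernier caliper lying flat, 172 mm long, 9 mm high.

How it is judged:
By the outcome, as a careful person would: the job done as asked, in the order asked, and still so for the second after the job is handed in, with the robot touching nothing.
It also fails if it takes over 72 s, if anything falls off the work surface, if the arm or the gripper's body presses on something with over 40 N, if the wrist force passes 120 N, or if a joint passes its speed limit or range.

## Robot

A 7-joint arm with a two-finger parallel gripper is mounted at the origin on the work surface; the furniture and walls round the work are solid. World frame = base frame: x ahead of the robot, y to its left, z up, the work surface at z = 0. Lengths are in m, angles in rad, forces in N, time in s.
With the tool pointing down it reaches from about 0.35 to 0.9 m from the base axis. Payload 8.1 kg.
Tool frame: the origin (TCP) lies at the very end of the fingers, on their centre line; the grasp point (between the pads) lies 19 mm behind it; z points along the fingers, y is the line along which they close (so a half turn about z gives the same grasp; the last joint's range is limited). The gripper opens to 92 mm and grips with 3 to 60 N. Pads are 19 mm wide; open, the fingers measure 130 mm over their backs; the gripper's body (75 mm by 190 mm) begins 47 mm behind the grasp point.
Start: joints at [-1.216, 0.434, 0.025, 1.573, -0.012, 1.134, -0.075], TCP at [0.276, 0.561, 0.227] pointing down, gripper open.
Joint ranges: [-2.62, 2.62], [-0.44, 2.09], [-1.27, 1.32], [0.08, 2.57], [-1.32, 4.46], [0.12, 2], [-2.74, 2.74]. Speed limits (rad/s): [2.22, 2.22, 3.01, 3.01, 3.14, 3.14, 3.14].

## Interface

Orientations are given as a rotation vector (axis times angle).
In Python, from cell import arm gives the robot as it stands.
- The arm moves only by the tool jog_arm, never from a script. Its argument "rows" is a list of rows, each a list of 3 entries, a list of its own where there are three numbers: the shift along the world's x, y, z in cm, then the turn, a rotation vector about the world's x, y, z in degrees, then the opening, from 0 (shut) to 1 (fully open). A call has 1 to 8 rows; each row is the pose to reach, as a shift and turn from the pose commanded when the call began; what a row does not reach only later rows make up. A row lasts 1/8 s, in which the tool goes at most 62.5 mm and 10.7 degrees, less where a joint would pass 70% of its speed; a pose out of reach is approached as far as the arm can. A call with a gripper value outside its range is refused whole. The fingers move at their own pace and stop on an object; "newtons" is the grip in N (left out, the last holds). Time passes only in rows, so rows that repeat a pose let the fingers close. It gives the time, the measured TCP pose, the force, the opening and the grip force at its end, in the units of the state.
- arm.observe(): the state, without advancing time (a new reading comes with each control period).
- arm.get_image(name): name is "scene" or "side" or "wrist"; returns a dict with "img" (384x512x3 uint8, red, green, blue), "depth" (384x512 float32, m along the optical axis (not along the pixel's ray), 0 where there is no reading), "fx", "fy", "cx", "cy" (pixels), "rvec" (rotation vector, rad) and "tvec" (3), from world to camera coordinates, as OpenCV has them; the wrist camera has in their place "mount" (4x4, takes a point from camera to tool coordinates, whose origin is the TCP and whose axes are the flange's). Camera axes: x right, y down, z forward; pixel columns grow to the right and rows downward; lengths in m; the calibration is good to about 2 mm. A picture is of the moment at which its call begins: read the wrist's pose just before it.
- arm.sign_off(): hands the job in; it is judged then, once.
The state is a dict: "clock": time; "joints": joint angles; "dq": joint speeds; "joint_efforts": joint torques, N m; "position": TCP position; "ee_rot": TCP orientation; "force": force on the tool from outside, world axes, zero at the start; "ft_torque": the same for the moment, N m; "width": opening from 0.0 (shut) to 1.0 (fully open); "gripper_force": force on a finger pad.
Only numpy, scipy, OpenCV 4.12 (cv2) and the standard library are available. Lean on these libraries where they do the work, as an engineer would, in place of code of your own. Each camera call takes 0.05 s, during which the arm holds its last target. There are 200 camera calls.

## Working session

There is one attempt and no reset: what is moved stays moved. The work goes in short steps, Python scripts to look and compute and a tool call to move; the robot and the scene stay as the last step left them, time stands still between calls to the robot, and variables do not carry over. Pictures are saved under pics/ and viewed, at most 10 in all, crops included, and the job is handed in when it is done.

Besides the shell and the picture viewer there is one more tool, called after "Request:" as name(argument=value, ...) on one line, values as JSON. jog_arm: Moves the arm, as the interface text tells. Its arguments: {"type":"object","properties":{"rows":{"type":"array","items":{"type":"array"}},"newtons":{"type":"number"}},"required":["rows"]}

```bash
ls; mkdir -p pics
cat > h.py <<'E'
import numpy as np,cv2
from cell import arm
def grab(n,save=None):
    s=arm.observe(); d=arm.get_image(n)
    if n=="wrist":
        T=np.eye(4);T[:3,:3]=cv2.Rodrigues(np.array(s["ee_rot"],float))[0];T[:3,3]=s["position"]
        W=T@np.array(d["mount"])
    else:
        R=cv2.Rodrigues(np.array(d["rvec"],float))[0];W=np.eye(4);W[:3,:3]=R.T;W[:3,3]=-R.T@np.array(d["tvec"],float).ravel()
    z=d["depth"];v,u=np.indices(z.shape)
    P=np.stack([(u-d["cx"])/d["fx"]*z,(v-d["cy"])/d["fy"]*z,z],-1)@W[:3,:3].T+W[:3,3]
    P[z<=0]=np.nan
    if save: cv2.imwrite("pics/"+save,d["img"][:,:,::-1])
    return d["img"],P,W
E
python3 - <<'E'
from h import *
a,P,W=grab("scene");b,Q,V=grab("side")
np.savez("/tmp/a.npz",a=a,P=P,b=b,Q=Q)
cv2.imwrite("pics/1.png",a[:,:,::-1]);cv2.imwrite("pics/2.png",b[:,:,::-1])
print(arm.observe());print(W,V)
E
```

```text
pics
{'clock': 0.1, 'joints': array([-1.21560334,  0.43515754,  0.02496664,  1.57400405, -0.01161219,
        1.13398865, -0.07510178]), 'dq': array([-0.00054646, -0.00064643,  0.00128492, -0.00287129, -0.00068941,
        0.0008514 , -0.0009363 ]), 'joint_efforts': array([ 4.03040496e-03, -6.69125462e+01,  9.88398604e-01, -3.15147507e+01,
       -6.05182489e-02,  3.73046170e-02,  3.59163528e-05]), 'position': array([0.27606955, 0.56021523, 0.22602153]), 'ee_rot': array([-7.12896441e-01, -3.05942383e+00,  2.19455648e-03]), 'force': array([ 0.53411025, -0.38896809, -0.13966503]), 'ft_torque': array([ 0.01950057,  0.00416799, -0.04031521]), 'gripper_force': 0.0, 'width': 0.9990394094874739}
[[-0.90149633 -0.28638398  0.32448202 -0.11015459]
 [-0.4327001   0.58141726 -0.68900261  1.17644218]
 [ 0.00865987 -0.76153673 -0.6480639   1.25363144]
 [ 0.          0.          0.          1.        ]] [[ 0.97444166 -0.10323404  0.19951489  0.2057082 ]
 [-0.22450669 -0.47821578  0.84906208 -1.23736605]
 [ 0.00775905 -0.87215389 -0.48917011  0.73352213]
 [ 0.          0.          0.          1.        ]]
```

View pics/1.png

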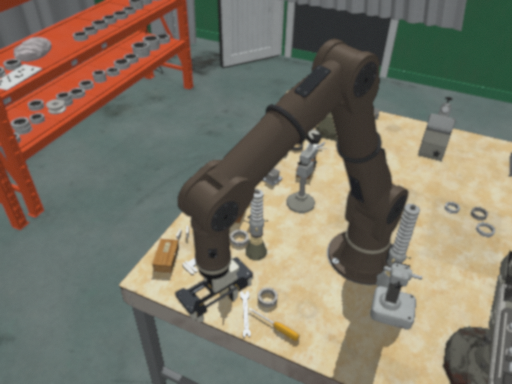

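View pics/2.png

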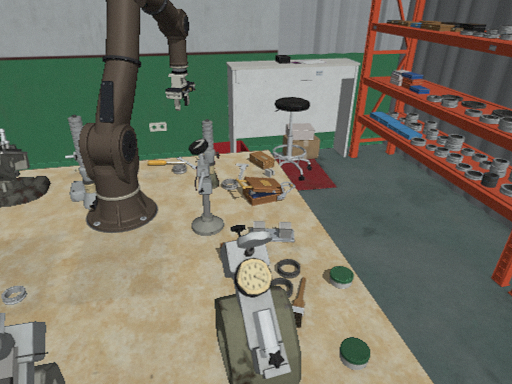

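Scene: the arm hides the workspace; a wooden block is at (165,255). Side: the brown case appears near (262,190), with V-blocks near (275,230). I'll measure those.

Run:
```python
import numpy as np,cv2
z=np.load("/tmp/a.npz");P,Q=z["P"],z["Q"]
for u,v in [(165,248),(165,265)]: print("scene",u,v,P[v,u].round(3))
for u,v in [(262,160),(250,190),(262,182),(275,190),(262,200),(255,231),(285,228),(288,268),(255,240),(240,180)]: print("side",u,v,Q[v,u].round(3))
c=z["b"][140:260,200:320,::-1];cv2.imwrite("pics/3.png",cv2.resize(c,(600,600),interpolation=cv2.INTER_CUBIC))
```

```text
scene 165 248 [0.631 0.303 0.038]
scene 165 265 [0.586 0.37  0.042]
side 262 160 [0.612 0.27  0.042]
side 250 190 [ 0.492 -0.004  0.043]
side 262 182 [0.543 0.008 0.067]
side 275 190 [ 0.585 -0.037  0.05 ]
side 262 200 [ 0.529 -0.05   0.019]
side 255 231 [ 0.448 -0.271  0.035]
side 285 228 [ 0.552 -0.27   0.032]
side 288 268 [ 0.511 -0.434  0.002]
side 255 240 [ 0.336 -0.72   0.34 ]
side 240 180 [0.456 0.016 0.081]
```

View pics/3.png

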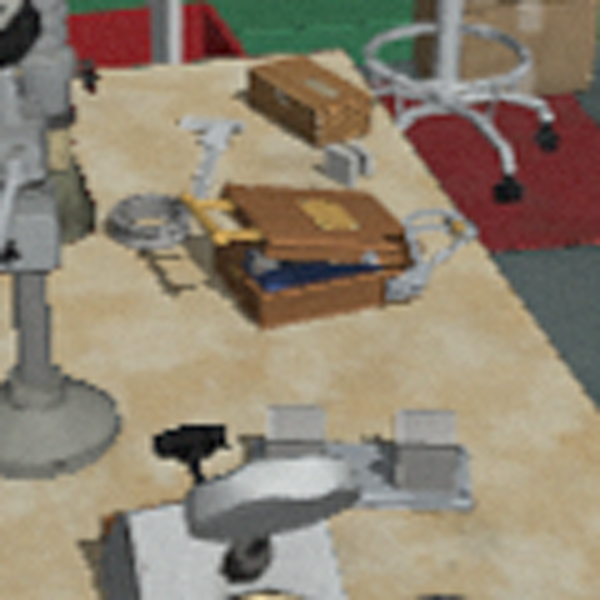

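Run:
```python
import numpy as np
z=np.load("/tmp/a.npz")
for n in("P","Q"):
    p=z[n].reshape(-1,3);m=(p[:,0]>.15)&(p[:,0]<.9)&(abs(p[:,1])<.8)&(p[:,2]>.1)&(p[:,2]<1)
    p=p[m];k=np.round(p[:,:2]/.05).astype(int)
    print(n)
    for c in np.unique(k,axis=0):
        s=p[(k==c).all(1),2]
        if len(s)>8: print(c*5,s.min().round(2),s.max().round(2),len(s))
```

```text
P
[15 20] 0.82 0.84 137
[15 25] 0.79 0.83 205
[15 30] 0.77 0.8 225
[15 35] 0.66 0.78 420
[15 40] 0.66 0.74 463
[15 45] 0.66 0.69 21
[20 25] 0.78 0.82 61
[20 30] 0.75 0.79 122
[20 35] 0.73 0.77 367
[20 40] 0.65 0.75 631
[20 45] 0.63 0.72 861
[20 50] 0.29 0.69 886
[20 55] 0.3 0.66 575
[ 25 -20] 0.16 0.32 58
[ 25 -15] 0.3 0.33 34
[25 35] 0.71 0.75 46
[25 40] 0.7 0.73 115
[25 45] 0.33 0.72 360
[25 50] 0.23 0.7 792
[25 55] 0.3 0.67 1291
[25 60] 0.3 0.65 2139
[25 65] 0.3 0.59 27
[ 30 -25] 0.23 0.24 15
[ 30 -20] 0.16 0.34 142
[ 30 -15] 0.1 0.34 461
[ 30 -10] 0.23 0.25 15
[30 50] 0.65 0.67 156
[30 55] 0.3 0.66 586
[30 60] 0.23 0.64 1324
[30 65] 0.29 0.34 314
[ 35 -65] 0.1 0.15 46
[ 35 -60] 0.1 0.13 17
[35 15] 0.1 0.3 524
[35 20] 0.11 0.27 61
[35 55] 0.63 0.64 20
[35 60] 0.29 0.64 144
[35 65] 0.29 0.34 54
[40 15] 0.11 0.16 15
Q
[15 15] 0.68 0.7 25
[15 20] 0.69 0.7 18
[15 30] 0.67 0.69 26
[15 35] 0.65 0.67 26
[20 25] 0.69 0.7 16
[20 30] 0.65 0.7 130
[20 35] 0.64 0.68 84
[20 40] 0.61 0.65 48
[20 45] 0.59 0.63 22
[20 50] 0.29 0.61 87
[ 25 -80] 0.1 0.12 18
[ 25 -75] 0.1 0.17 199
[ 25 -70] 0.1 0.18 174
[ 25 -65] 0.1 0.16 54
[ 25 -30] 0.22 0.23 14
[ 25 -20] 0.16 0.32 100
[ 25 -15] 0.23 0.32 15
[25 35] 0.64 0.7 82
[25 40] 0.61 0.7 135
[25 45] 0.29 0.68 164
[25 50] 0.23 0.59 430
[25 55] 0.34 0.57 277
[ 30 -80] 0.1 0.15 338
[ 30 -75] 0.11 0.19 978
[ 30 -70] 0.17 0.35 978
[ 30 -65] 0.13 0.28 569
[ 30 -60] 0.19 0.28 112
[ 30 -25] 0.23 0.24 40
[ 30 -20] 0.15 0.34 484
[ 30 -15] 0.1 0.33 166
[30 45] 0.34 0.67 72
[30 50] 0.3 0.66 355
[30 55] 0.3 0.66 310
[30 60] 0.23 0.34 107
[ 35 -80] 0.13 0.19 406
[ 35 -75] 0.13 0.22 507
[ 35 -70] 0.17 0.35 1366
[ 35 -65] 0.23 0.28 306
[ 35 -60] 0.26 0.28 73
[35 15] 0.1 0.29 389
[35 55] 0.55 0.63 34
[35 60] 0.3 0.63 40
[ 40 -80] 0.1 0.13 93
[ 40 -75] 0.1 0.17 687
[ 40 -70] 0.16 0.23 310
[ 40 -65] 0.14 0.27 48
[40 15] 0.13 0.16 17
```

Side crop: lid ajar, brass pull at (220,220) toward the robot, quadrant at (440,250), V-blocks at (295,430) and (425,450). I'm swinging over for a wrist look.

Request:
jog_arm(rows=[[[0, 0, 6], [0, 0, 0], 1], [[1, -3, 11], [0, 0, -8], 1], [[3, -9, 16], [0, 0, -16], 1], [[5, -15, 20], [0, 0, -24], 1], [[7, -21, 22], [0, 0, -32], 1], [[9, -27, 22], [0, 0, -40], 1], [[11, -33, 22], [0, 0, -48], 1], [[13, -39, 22], [0, 0, -56], 1]])

```text
clock: 1.1
position: [0.3958, 0.2005, 0.4463]
ee_rot: [-2.071, -2.362, -0.001]
force: [1.5, 0.4, -0.0]
width: 1.001
gripper_force: 0.0
```

Request:
jog_arm(rows=[[[1, -6, 0], [0, 0, -4], 1], [[2, -12, 0], [0, 0, -8], 1], [[3, -17, 0], [0, 0, -8], 1], [[4, -21, 0], [0, 0, -8], 1], [[4, -21, 0], [0, 0, -8], 1], [[4, -21, 0], [0, 0, -8], 1]])

```text
clock: 1.85
position: [0.4354, -0.0066, 0.446]
ee_rot: [-2.225, -2.217, 0.0]
force: [-0.1, 0.8, 0.1]
width: 1.0
gripper_force: 0.0
```

Run:
```python
from h import *
a,P,W=grab("wrist","4.png");np.savez("/tmp/w.npz",a=a,P=P)
s=arm.observe();print(s["clock"],s["position"],s["ee_rot"],s["joints"]);print(W.round(3))
cv2.imwrite("pics/4.png",cv2.resize(a[:,:,::-1],(800,600)))
```

```text
1.9 [ 0.43539038 -0.00615473  0.4459508 ] [-2.22377526e+00 -2.21841463e+00  5.74522222e-04] [-0.71728379 -0.0351627   0.59867851  1.62946498  0.01966358  1.5417733
 -0.12188893]
[[ 1.    -0.003 -0.002  0.436]
 [-0.004 -0.968 -0.253  0.062]
 [-0.001  0.253 -0.968  0.604]
 [ 0.     0.     0.     1.   ]]
```

View pics/4.png

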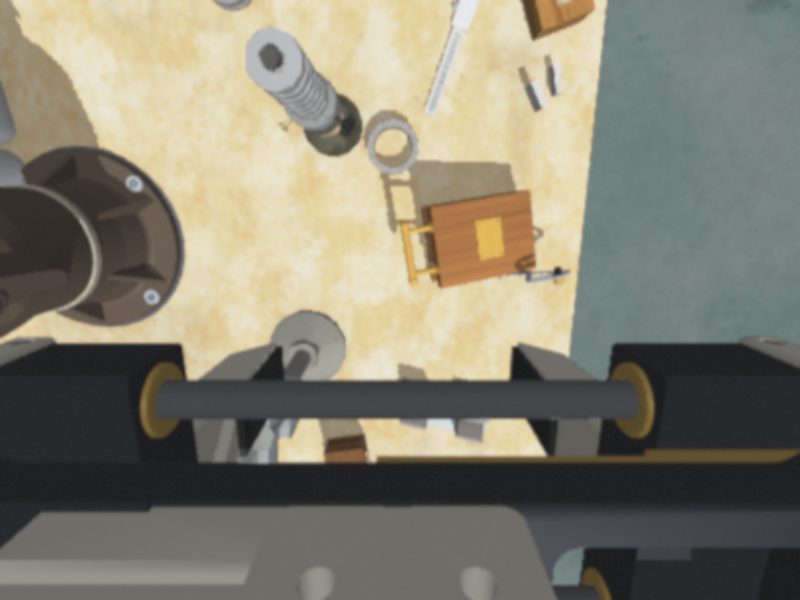

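Wrist view: lid corners at (425,207),(528,192),(537,267),(442,286), bar from (404,224) to (413,282), quadrant at (545,275), V-blocks partly hidden near (440,420).

Run:
```python
import numpy as np,cv2
z=np.load("/tmp/w.npz");P,a=z["P"],z["a"]
q=lambda u,v:P[int(v/1.5625),int(u/1.5625)]
for u,v in [(430,210),(525,195),(533,264),(445,282),(406,235),(408,252),(411,270),(392,122)]: print(u,v,q(u,v).round(4))
m=np.zeros(P.shape[:2],np.uint8);cv2.fillPoly(m,[(np.array([(432,213),(522,198),(529,260),(446,278)])/1.5625).astype(int)],1)
p=P[m>0];A=np.c_[p[:,:2],np.ones(len(p))];c=np.linalg.lstsq(A,p[:,2],rcond=None)[0];print("plane",c,np.std(A@c-p[:,2]))
n=np.array([-c[0],-c[1],1]);print("tilt",np.arctan(np.hypot(c[0],c[1])),"yaw(deg of uphill)",np.degrees(np.arctan2(c[1],c[0])))
# bar points: yellowish mask left of lid
h=cv2.cvtColor(a,cv2.COLOR_RGB2HSV);v,u=np.indices(m.shape)
b=(u>255)&(u<268)&(v>140)&(v<184)&(P[...,2]>.055)
p=P[b];print(len(p),p.min(0),p.max(0))
rect=cv2.minAreaRect((P[(P[...,2]>.055)&(u>250)&(u<350)&(v>110)&(v<190)][:,:2]*1000).astype(np.float32));print(rect)
k=p[:,0]<np.nan_to_num(q(408,252)[0])+.004
pp=p[k];l=cv2.fitLine(pp[:,:2].astype(np.float32),cv2.DIST_HUBER,0,.01,.01).ravel();print("line",l,np.degrees(np.arctan2(l[1],l[0])),pp.mean(0),np.percentile(pp[:,1],[1,99]))
```

```text
430 210 [0.4768 0.0448 0.0756]
525 195 [0.6012 0.063  0.048 ]
533 264 [ 0.6181 -0.026   0.0485]
445 282 [ 0.4961 -0.045   0.0788]
406 235 [0.4459 0.015  0.0835]
408 252 [ 0.4498 -0.0063  0.0826]
411 270 [ 0.4538 -0.0278  0.0841]
392 122 [0.4286 0.154  0.0194]
 ** On entry to DLASCL parameter number  4 had an illegal value
 ** On entry to DLASCL parameter number  4 had an illegal valueTraceback (most recent call last):
  File "<stdin>", line 6, in <module>
    x, resids, rank, s = _umath_linalg.lstsq(a, b, rcond,
                         ~~~~~~~~~~~~~~~~~~~^^^^^^^^^^^^^
                                             signature=signature)
                                             ^^^^^^^^^^^^^^^^^^^^
    raise LinAlgError("SVD did not converge in Linear Least Squares")
numpy.linalg.LinAlgError: SVD did not converge in Linear Least Squares
```

Request:
jog_arm(rows=[[[0.5, -2, -5], [0, 0, 4], 0.24], [[1, -4, -10], [0, 0, 8], 0.24], [[1.5, -5, -15], [0, 0, 10], 0.24], [[1.5, -5, -18], [0, 0, 10], 0.24], [[1.5, -5, -18], [0, 0, 10], 0.24], [[1.5, -5, -18], [0, 0, 10], 0.24]])

```text
clock: 2.65
position: [0.4513, -0.0566, 0.2673]
ee_rot: [2.022, 2.403, 0.001]
force: [-0.3, 0.0, -0.1]
width: 0.4
gripper_force: 0.0
```

Run:
```python
from h import *
a,P,W=grab("wrist");np.savez("/tmp/w2.npz",a=a,P=P)
s=arm.observe();print(s["clock"],s["position"],s["ee_rot"],s["joints"],s["width"])
cv2.imwrite("pics/5.png",a[:,:,::-1])
z=P[...,2];m=(z>.07)&(z<.1)&(P[...,0]<.462)&(P[...,0]>.42)&(abs(P[...,1])<.05)
p=P[m];r=cv2.minAreaRect((p[:,:2]*1000).astype(np.float32));print(len(p),r,np.percentile(z[m],[5,50,95]))
for y in(-.02,-.01,0,.01):
    k=abs(p[:,1]-y)<.003;print(y,p[k,0].min(),p[k,0].max(),p[k,2].max())
m=np.nan_to_num((z>.045)&(z<.1)&(abs(P[...,1])<.08)&(P[...,0]>.485)&(P[...,0]<.59));p=P[m>0]
for i in range(4):
    A=np.c_[p[:,:2],np.ones(len(p))];c=np.linalg.lstsq(A,p[:,2],rcond=None)[0];e=abs(A@c-p[:,2]);p=p[e<max(.003,np.median(e)*3)]
print("plane",c,len(p),"tilt",np.arctan(np.hypot(*c[:2])),np.degrees(np.arctan2(-c[1],-c[0])))
```

```text
2.7 [ 0.45155424 -0.05677458  0.26757513] [2.02188323 2.4026796  0.00241778] [-0.61096764  0.1111282   0.69813609  1.94570708 -0.08018524  1.10986783
  0.29140984] 0.3526375392864444
587 ((455.502685546875, -7.373630523681641), (21.616056442260742, 80.86076354980469), 8.843659400939941) [0.07812914 0.08209606 0.08393045]
-0.02 0.44693808907494953 0.4569454503222733 0.0840421125652091
-0.01 0.44522785789915653 0.4550650552083889 0.0843518564892135
0 0.44352668204804907 0.4532899943523012 0.08380331302749572
0.01 0.44185031763981664 0.45151802491327175 0.08376722347582943
plane [-0.23640148 -0.03807271  0.19321408] 5923 tilt 0.23502267582880046 9.148984932047371
```

View pics/5.png

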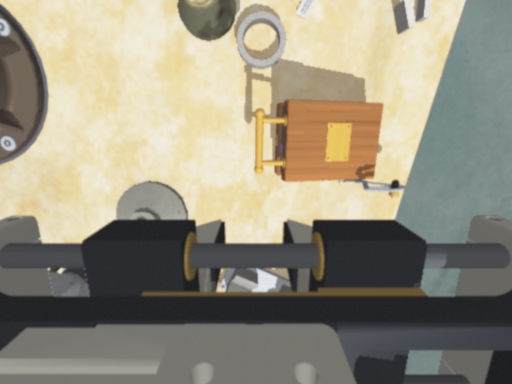

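Close view: bar vertical at (260,140), lid right of it, clear space left of the bar. Descending on the bar.

Request:
jog_arm(rows=[[[-0.1, 2.5, -4], [0, 0, 0], 0.24], [[-0.2, 5, -9], [0, 0, 0], 0.24], [[-0.2, 5, -14], [0, 0, 0], 0.24], [[-0.2, 5, -17], [0, 0, 0], 0.24], [[-0.2, 5, -19], [0, 0, 0], 0.24], [[-0.2, 5, -20.2], [0, 0, 0], 0.24], [[-0.2, 5, -20.2], [0, 0, 0], 0.24], [[-0.2, 5, -20.2], [0, 0, 0], 0.24]])

```text
clock: 3.7
position: [0.4495, -0.0072, 0.0651]
ee_rot: [2.024, 2.402, 0.002]
force: [-0.3, 0.1, 0.1]
width: 0.237
gripper_force: 0.0
```

Request:
jog_arm(rows=[[[0, 0, 0], [0, 0, 0], 0], [[0, 0, 0], [0, 0, 0], 0], [[0, 0, 0], [0, 0, 0], 0], [[0, 0, 0], [0, 0, 0], 0]], newtons=20)

```text
clock: 4.2
position: [0.4495, -0.0072, 0.0645]
ee_rot: [2.023, 2.402, 0.002]
force: [4.6, 1.5, -0.5]
width: 0.102
gripper_force: 20.0
```

```bash
cat > sw.py <<'E'
import numpy as np,sys
t0=float(sys.argv[1]);o=.0535;yaw=np.radians(9.5)
for t in map(float,sys.argv[2:]):
    d=16.82*(np.cos(t0+o)-np.cos(t+o));z=16.82*(np.sin(t+o)-np.sin(t0+o));print(t,(np.array([d*np.cos(yaw),d*np.sin(yaw),z])).round(2))
E
cd .;python3 sw.py .235 .3 .4 .5 .6 .7 .8 .9 1.0; python3 sw.py 1.0 1.1 1.2 1.3 1.4 1.48 1.55
```

```text
0.3 [0.34 0.06 1.04]
0.4 [0.99 0.17 2.58]
0.5 [1.79 0.3  4.06]
0.6 [2.73 0.46 5.44]
0.7 [3.81 0.64 6.72]
0.8 [5.   0.84 7.89]
0.9 [6.3  1.05 8.93]
1.0 [7.7  1.29 9.83]
1.1 [1.48 0.25 0.76]
1.2 [3.03 0.51 1.36]
1.3 [4.63 0.77 1.81]
1.4 [6.26 1.05 2.09]
1.48 [7.59 1.27 2.19]
1.55 [8.75 1.46 2.19]
```

Request:
jog_arm(rows=[[[0.34, 0.06, 1.04], [0, 0, 0], 0], [[1.0, 0.17, 2.58], [0, 0, 0], 0], [[1.8, 0.3, 4.06], [0, 0, 0], 0], [[2.73, 0.46, 5.44], [0, 0, 0], 0], [[3.8, 0.64, 6.72], [0, 0, 0], 0], [[5.0, 0.84, 7.89], [0, 0, 0], 0], [[6.3, 1.05, 8.93], [0, 0, 0], 0], [[7.7, 1.29, 9.83], [0, 0, 0], 0]])

```text
clock: 5.2
position: [0.5219, 0.0043, 0.1622]
ee_rot: [-2.022, -2.397, 0.008]
force: [-8.3, -2.7, 8.7]
width: 0.101
gripper_force: 20.0
```

Request:
jog_arm(rows=[[[0, 0, 0], [0, 0, 0], 0], [[0, 0, 0], [0, 0, 0], 0]])

```text
clock: 5.45
position: [0.5237, 0.0046, 0.1629]
ee_rot: [-2.024, -2.399, 0.004]
force: [-7.8, -0.3, 16.7]
width: 0.099
gripper_force: 20.0
```

Request:
jog_arm(rows=[[[-0.1, -0.02, 0.2], [0, 0, 0], 0], [[-0.1, -0.02, 0.2], [0, 0, 0], 0]])

```text
clock: 5.7
position: [0.5242, 0.0047, 0.1637]
ee_rot: [2.025, 2.402, -0.002]
force: [5.0, -2.1, -9.4]
width: 0.103
gripper_force: 20.0
```

```bash
cd .;python3 sw.py .978 1.1 1.2 1.3 1.4 1.48 1.55
```

```text
1.1 [1.8  0.3  0.94]
1.2 [3.34 0.56 1.55]
1.3 [4.94 0.83 1.99]
1.4 [6.58 1.1  2.27]
1.48 [7.9  1.32 2.38]
1.55 [9.06 1.52 2.38]
```

Request:
jog_arm(rows=[[[0.9, 0.15, 0.43], [0, 0, 0], 0], [[1.84, 0.31, 0.87], [0, 0, 0], 0], [[3.38, 0.57, 1.48], [0, 0, 0], 0], [[4.98, 0.84, 1.92], [0, 0, 0], 0], [[6.62, 1.11, 2.2], [0, 0, 0], 0], [[7.94, 1.33, 2.31], [0, 0, 0], 0], [[9.1, 1.53, 2.31], [0, 0, 0], 0], [[9.1, 1.53, 2.31], [0, 0, 0], 0]])

```text
clock: 6.7
position: [0.6173, 0.02, 0.1878]
ee_rot: [2.023, 2.4, 0.0]
force: [2.3, -5.5, 1.0]
width: 0.097
gripper_force: 20.0
```

Request:
jog_arm(rows=[[[0, 0, 0], [0, 0, 0], 0], [[0, 0, 0], [0, 0, 0], 0]])

```text
clock: 6.95
position: [0.6166, 0.0199, 0.1879]
ee_rot: [2.024, 2.4, 0.001]
force: [1.5, -5.1, -0.8]
width: 0.099
gripper_force: 20.0
```

```bash
cd .;python3 sw.py 1.562 $(seq 1.574 0.012 2.03)
```

```text
1.574 [ 0.2   0.03 -0.01]
1.586 [ 0.4   0.07 -0.02]
1.598 [ 0.6   0.1  -0.04]
1.61 [ 0.79  0.13 -0.06]
1.622 [ 0.99  0.17 -0.08]
1.634 [ 1.19  0.2  -0.1 ]
1.646 [ 1.39  0.23 -0.12]
1.658 [ 1.59  0.27 -0.15]
1.67 [ 1.78  0.3  -0.18]
1.682 [ 1.98  0.33 -0.21]
1.694 [ 2.17  0.36 -0.25]
1.706 [ 2.37  0.4  -0.28]
1.718 [ 2.57  0.43 -0.32]
1.73 [ 2.76  0.46 -0.36]
1.742 [ 2.96  0.49 -0.41]
1.754 [ 3.15  0.53 -0.45]
1.766 [ 3.34  0.56 -0.5 ]
1.778 [ 3.53  0.59 -0.55]
1.79 [ 3.73  0.62 -0.6 ]
1.802 [ 3.92  0.66 -0.66]
1.814 [ 4.11  0.69 -0.72]
1.826 [ 4.3   0.72 -0.78]
1.838 [ 4.49  0.75 -0.84]
1.85 [ 4.68  0.78 -0.91]
1.862 [ 4.86  0.81 -0.97]
1.874 [ 5.05  0.85 -1.04]
1.886 [ 5.24  0.88 -1.11]
1.898 [ 5.42  0.91 -1.19]
1.91 [ 5.61  0.94 -1.26]
1.922 [ 5.79  0.97 -1.34]
1.934 [ 5.97  1.   -1.42]
1.946 [ 6.15  1.03 -1.51]
1.958 [ 6.34  1.06 -1.59]
1.97 [ 6.51  1.09 -1.68]
1.982 [ 6.69  1.12 -1.77]
1.994 [ 6.87  1.15 -1.86]
2.006 [ 7.05  1.18 -1.95]
2.018 [ 7.22  1.21 -2.05]
2.03 [ 7.4   1.24 -2.15]
```

Request:
jog_arm(rows=[[[0.2, 0, 0], [0, 0, 0], 0], [[0.4, 0.03, -0.02], [0, 0, 0], 0], [[0.6, 0.06, -0.04], [0, 0, 0], 0], [[0.8, 0.1, -0.07], [0, 0, 0], 0], [[0.8, 0.1, -0.07], [0, 0, 0], 0]])

```text
clock: 7.58
position: [0.6241, 0.0211, 0.1871]
ee_rot: [2.024, 2.401, -0.0]
force: [0.0, -5.4, 2.0]
width: 0.098
gripper_force: 20.0
```

Request:
jog_arm(rows=[[[0.2, 0, -0.02], [0, 0, 0], 0], [[0.4, 0.03, -0.05], [0, 0, 0], 0], [[0.6, 0.06, -0.08], [0, 0, 0], 0], [[0.8, 0.09, -0.1], [0, 0, 0], 0], [[0.8, 0.09, -0.1], [0, 0, 0], 0]])

```text
clock: 8.2
position: [0.632, 0.0224, 0.186]
ee_rot: [2.024, 2.402, 0.0]
force: [0.4, -4.8, 1.7]
width: 0.1
gripper_force: 20.0
```

Request:
jog_arm(rows=[[[0.2, 0.02, -0.03], [0, 0, 0], 0], [[0.4, 0.05, -0.07], [0, 0, 0], 0], [[0.6, 0.08, -0.11], [0, 0, 0], 0], [[0.8, 0.11, -0.15], [0, 0, 0], 0], [[0.8, 0.11, -0.15], [0, 0, 0], 0]])

```text
clock: 8.82
position: [0.64, 0.0236, 0.1844]
ee_rot: [2.024, 2.402, 0.0]
force: [1.6, -4.7, 2.2]
width: 0.102
gripper_force: 20.0
```

Request:
jog_arm(rows=[[[0.2, 0.02, -0.04], [0, 0, 0], 0], [[0.4, 0.05, -0.09], [0, 0, 0], 0], [[0.6, 0.08, -0.14], [0, 0, 0], 0], [[0.6, 0.08, -0.14], [0, 0, 0], 0]])

```text
clock: 9.32
position: [0.646, 0.0245, 0.183]
ee_rot: [2.024, 2.402, 0.001]
force: [0.7, -3.8, 1.0]
width: 0.098
gripper_force: 20.0
```

Request:
jog_arm(rows=[[[0.2, 0.03, -0.05], [0, 0, 0], 0], [[0.4, 0.06, -0.1], [0, 0, 0], 0], [[0.6, 0.09, -0.15], [0, 0, 0], 0]])

```text
clock: 9.7
position: [0.6516, 0.0254, 0.1814]
ee_rot: [-2.024, -2.402, 0.0]
force: [-1.4, -4.7, 3.6]
width: 0.1
gripper_force: 20.0
```

Request:
jog_arm(rows=[[[0.2, 0.03, -0.06], [0, 0, 0], 0], [[0.4, 0.06, -0.12], [0, 0, 0], 0], [[0.6, 0.09, -0.17], [0, 0, 0], 0]])

```text
clock: 10.07
position: [0.6576, 0.0264, 0.1796]
ee_rot: [-2.024, -2.402, 0.0]
force: [-1.9, -3.2, 1.4]
width: 0.096
gripper_force: 20.0
```

Request:
jog_arm(rows=[[[0.2, 0.03, -0.07], [0, 0, 0], 0], [[0.4, 0.06, -0.13], [0, 0, 0], 0], [[0.6, 0.09, -0.19], [0, 0, 0], 0]])

```text
clock: 10.45
position: [0.6635, 0.0273, 0.1777]
ee_rot: [-2.024, -2.402, 0.0]
force: [-1.0, -2.8, 0.7]
width: 0.094
gripper_force: 20.0
```

Request:
jog_arm(rows=[[[0.2, 0.03, -0.07], [0, 0, 0], 0], [[0.4, 0.06, -0.14], [0, 0, 0], 0]])

```text
clock: 10.7
position: [0.6676, 0.0279, 0.1763]
ee_rot: [-2.024, -2.402, 0.0]
force: [-1.3, -2.6, 1.7]
width: 0.1
gripper_force: 20.0
```

Still only friction (about 2 N). Carry on.

Request:
jog_arm(rows=[[[0.2, 0.03, -0.08], [0, 0, 0], 0], [[0.4, 0.06, -0.15], [0, 0, 0], 0], [[0.6, 0.09, -0.22], [0, 0, 0], 0]])

```text
clock: 11.08
position: [0.6734, 0.0289, 0.1742]
ee_rot: [-2.024, -2.402, 0.0]
force: [-3.8, -2.5, 1.1]
width: 0.099
gripper_force: 20.0
```

Request:
jog_arm(rows=[[[0.2, 0.03, -0.08], [0, 0, 0], 0], [[0.4, 0.06, -0.16], [0, 0, 0], 0]])

```text
clock: 11.32
position: [0.6773, 0.0295, 0.1726]
ee_rot: [-2.024, -2.402, 0.001]
force: [-4.5, -2.0, 2.4]
width: 0.099
gripper_force: 20.0
```

Request:
jog_arm(rows=[[[0.15, 0.03, -0.06], [0, 0, 0], 0], [[0.3, 0.06, -0.13], [0, 0, 0], 0]])

```text
clock: 11.58
position: [0.68, 0.0299, 0.1713]
ee_rot: [-2.024, -2.401, 0.001]
force: [-7.0, -2.3, 5.0]
width: 0.096
gripper_force: 20.0
```

Request:
jog_arm(rows=[[[0, 0, 0], [0, 0, 0], 0.35], [[0, 0, 0], [0, 0, 0], 0.35], [[0, 0, 0], [0, 0, 0], 0.35], [[0, 0, 2], [0, 0, 0], 0.35], [[0, 0, 6], [0, 0, 0], 0.35]])

```text
clock: 12.2
position: [0.6799, 0.0305, 0.2305]
ee_rot: [-2.022, -2.401, 0.003]
force: [0.4, 0.6, 1.7]
width: 0.35
gripper_force: 0.0
```

Request:
jog_arm(rows=[[[0, 0, 4], [0, 0, 0], 0.6], [[-4, -2, 5], [0, 0, 0], 0.6], [[-9, -5, 5], [0, 0, 0], 0.6], [[-13, -9, 4], [0, 0, 0], 0.6], [[-13, -9, 4], [0, 0, 0], 0.6], [[-13, -9, 4], [0, 0, 0], 0.6]])

```text
clock: 12.95
position: [0.5514, -0.0594, 0.2719]
ee_rot: [2.023, 2.402, 0.003]
force: [1.2, -0.1, -0.2]
width: 0.602
gripper_force: 0.0
```

Run:
```python
from h import *
a,P,W=grab("wrist");np.savez("/tmp/w3.npz",a=a,P=P)
s=arm.observe();print(s["clock"],s["position"],s["ee_rot"],s["joints"],s["width"])
cv2.imwrite("pics/6.png",cv2.resize(a[:,:,::-1],(800,600)))
```

```text
13.0 [ 0.55176032 -0.05897722  0.2717377 ] [2.02200450e+00 2.40340490e+00 1.92436581e-03] [-0.49165415  0.31498845  0.67027824  1.72048102 -0.21058694  1.17777203
  0.40758939] 0.5990213005428229
```

View pics/6.png

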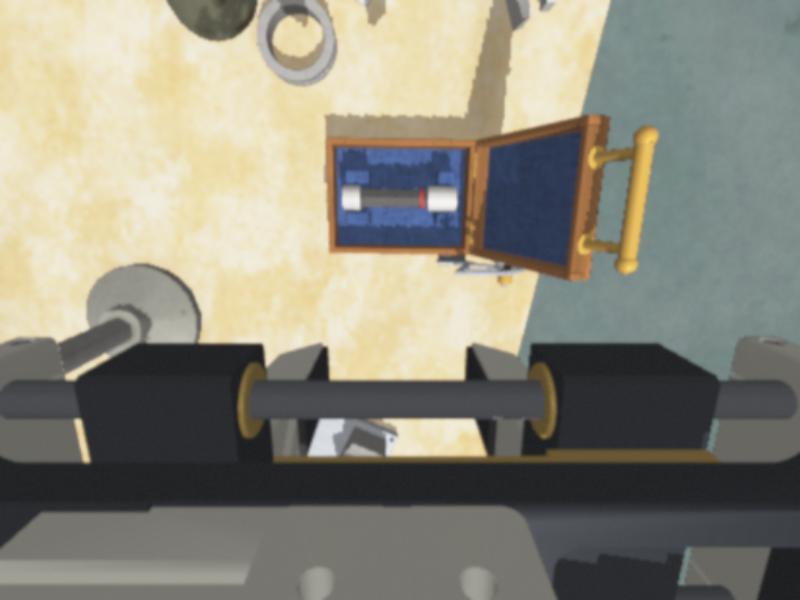

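Wrist view: lid open with the gauge lying from (342,198) to (457,198), long plug at the hinge end. Saddle well clear. Quadrant at (438–520,265); V-block partly at (360,440).

Run:
```python
import numpy as np,cv2
z=np.load("/tmp/w3.npz");P,a=z["P"],z["a"].astype(int)
v,u=np.indices(P.shape[:2]);r=(u>212)&(u<298)&(v>108)&(v<146)
w=r&(a.min(-1)>150)&(P[...,2]>.03)&(P[...,2]<.055)
dk=r&(P[...,2]>.031)&(P[...,2]<.055)
p=P[dk];print(len(p),w.sum(),p[:,2].max())
for side,m in(("L",w&(u<245)),("R",w&(u>260))):
    q=P[m];print(side,len(q),q.mean(0).round(4),q[:,2].max(),cv2.minAreaRect((q[:,:2]*1000).astype(np.float32)))
q=P[w];rc=cv2.minAreaRect((q[:,:2]*1000).astype(np.float32));print(rc)
# handle
for uu in(236,244,252,260):
    c=P[118:136,uu];print(uu,np.c_[c[:,0],c[:,1],c[:,2]][np.nanargmax(c[:,2])].round(4))
# case frame corners (rim)
for x,y in[(332,143),(332,248),(466,143),(466,248)]: print(P[int(y/1.5625),int(x/1.5625)].round(4))
# quadrant top
m=(u>275)&(u<340)&(v>160)&(v<180)&(P[...,2]>.03);q=P[m];print(q.min(0),q.max(0))
```

```text
975 402 0.04266897518597701
L 151 [ 0.5002 -0.0019  0.0385] 0.041923596609460545 ((500.0423889160156, -1.8688325881958008), (16.352699279785156, 16.74500846862793), 9.507311820983887)
R 251 [0.5815 0.0115 0.0387] 0.04266897518597701 ((581.638427734375, 11.481914520263672), (26.899253845214844, 18.168001174926758), 9.985466957092285)
((543.4798583984375, 4.865682601928711), (104.32389831542969, 18.195711135864258), 9.80379867553711)
236 [0.5162 0.0024 0.0393]
244 [0.5271 0.0057 0.0385]
252 [0.5385 0.0063 0.0396]
260 [0.5499 0.0069 0.0391]
[0.4753 0.0435 0.0309]
[ 0.4873 -0.0496  0.0291]
[0.5941 0.0641 0.0304]
[ 0.6141 -0.0278  0.0292]
[ 0.59148635 -0.04789152  0.03005019] [ 0.66370514 -0.01675978  0.1169713 ]
```

Request:
jog_arm(rows=[[[0, -5, 0], [0, 0, 0], 0.4], [[-1, -11, 1], [0, 0, 0], 0.4], [[-2, -17, 1], [0, 0, 0], 0.4], [[-3, -23, 1], [0, 0, 0], 0.4], [[-3, -26, 1], [0, 0, 0], 0.4], [[-3, -26, 1], [0, 0, 0], 0.4], [[-3, -26, 1], [0, 0, 0], 0.4]])

```text
clock: 13.88
position: [0.5219, -0.3187, 0.2809]
ee_rot: [-2.021, -2.404, -0.0]
force: [1.3, 0.3, 0.5]
width: 0.399
gripper_force: 0.0
```

Run:
```python
from h import *
a,P,W=grab("wrist");np.savez("/tmp/w4.npz",a=a,P=P)
s=arm.observe();print(s["clock"],s["position"],s["ee_rot"],s["joints"],s["width"])
cv2.imwrite("pics/7.png",cv2.resize(a[:,:,::-1],(800,600)))
z=P[...,2];m=(z>.041)&(z<.048)&(P[...,1]<-.15)&(P[...,1]>-.4)&(P[...,0]>.4)&(P[...,0]<.65)
n,l,st,ce=cv2.connectedComponentsWithStats(m.astype(np.uint8))
for i in range(1,n):
    if st[i,4]>15: q=P[l==i];print(st[i],q.mean(0).round(4),cv2.minAreaRect((q[:,:2]*1000).astype(np.float32)))
print("all",cv2.minAreaRect((P[m][:,:2]*1000).astype(np.float32)))
```

```text
13.925 [ 0.52190095 -0.31833199  0.28102255] [-2.02052492e+00 -2.40485298e+00 -6.91340549e-04] [-0.02351569  0.42765419  0.71885919  1.56848272 -0.29180902  1.25621288
  0.91503224] 0.40404995251756054
[213  97  29  19 213] [ 0.469  -0.2321  0.0434] ((468.9617004394531, -232.87376403808594), (10.95846176147461, 39.86500549316406), 74.25286102294922)
[203 122  28  19 202] [ 0.4591 -0.2689  0.0434] ((459.0433349609375, -268.3754577636719), (11.106675148010254, 40.13855743408203), 74.42845153808594)
[270 125  27  19 190] [ 0.5537 -0.2558  0.0434] ((553.8175659179688, -255.97377014160156), (10.595953941345215, 39.92580032348633), 72.14006042480469)
[258 149  26  17 180] [ 0.5438 -0.2926  0.0434] ((543.7429809570312, -291.7583312988281), (11.016168594360352, 39.83123779296875), 73.91310119628906)
all ((506.23272705078125, -262.56939697265625), (47.92750930786133, 127.82252502441406), 74.27098083496094)
```

View pics/7.png

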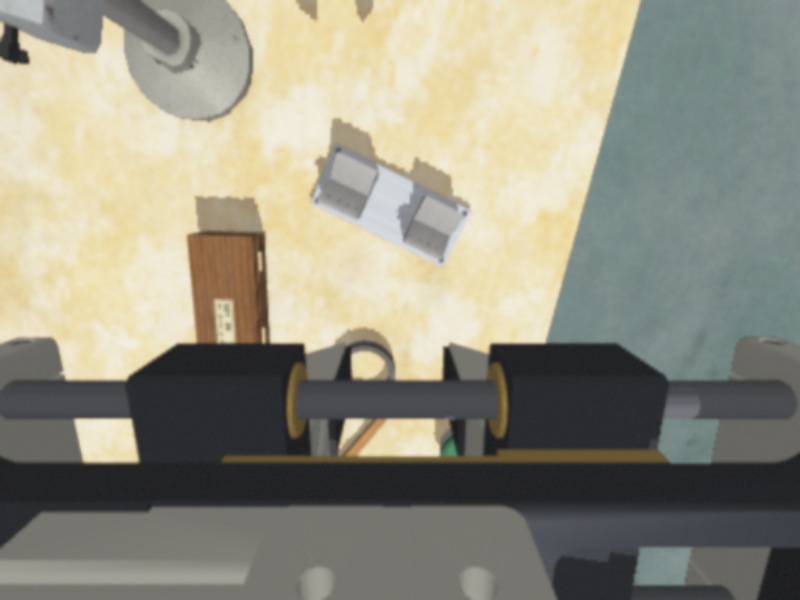

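V-blocks seen at (348,185) and (435,225), plate along about −15.7°, grooves clear. Back to the gauge.

Request:
jog_arm(rows=[[[0, 4, 0], [0, 0, 10], 0.4], [[0, 8, 0], [0, 0, 20], 0.4], [[1, 12, 0], [0, 0, 30], 0.4], [[1, 16, 0], [0, 0, 40], 0.4], [[1, 20, 0], [0, 0, 50], 0.4], [[2, 24, 0], [0, 0, 60], 0.4], [[2, 28, 0], [0, 0, 70], 0.4], [[2, 32, 0], [0, 0, 80], 0.4]])

```text
clock: 14.92
position: [0.5404, 0.0032, 0.2816]
ee_rot: [-0.008, 3.141, 0.001]
force: [0.7, -0.1, -0.1]
width: 0.397
gripper_force: 0.0
```

Request:
jog_arm(rows=[[[0, 0, -2], [0, 0, 9.7], 0.4], [[0, 0, -4], [0, 0, 9.7], 0.4], [[0, 0, -4], [0, 0, 9.7], 0.4], [[0, 0, -4], [0, 0, 9.7], 0.4]])

```text
clock: 15.42
position: [0.541, 0.0006, 0.2422]
ee_rot: [-0.261, 3.13, 0.0]
force: [-0.6, -0.8, 0.5]
width: 0.398
gripper_force: 0.0
```

```bash
cat > st.py <<'E'
from h import *
s=arm.observe();R=cv2.Rodrigues(s["ee_rot"])[0];print(s["clock"],s["position"].round(4),"yaw",np.degrees(np.arctan2(R[1,1],R[0,1])),"tilt",R[:2,2].round(4),s["joints"].round(2),s["width"])
E
python3 st.py
```

```text
15.425 [0.541  0.0006 0.2422] yaw 99.52083421129817 tilt [0.0009 0.0003] [-0.34  0.28  0.3   1.78 -0.09  1.09  1.74] 0.3976913847322209
```

Request:
jog_arm(rows=[[[0.1, 0.4, -5], [0, 0, 0], 0.4], [[0.1, 0.4, -10], [0, 0, 0], 0.4], [[0.1, 0.4, -14], [0, 0, 0], 0.4], [[0.1, 0.4, -17], [0, 0, 0], 0.4], [[0.1, 0.4, -19.5], [0, 0, 0], 0.4], [[0.1, 0.4, -21], [0, 0, 0], 0.4], [[0.1, 0.4, -22.1], [0, 0, 0], 0.4], [[0.1, 0.4, -22.1], [0, 0, 0], 0.4]])

```text
clock: 16.42
position: [0.5417, 0.0039, 0.0203]
ee_rot: [0.259, -3.131, -0.0]
force: [0.2, -0.6, 0.9]
width: 0.399
gripper_force: 0.0
```

Request:
jog_arm(rows=[[[0, 0, 0], [0, 0, 0], 0.4]])

```text
clock: 16.55
position: [0.5422, 0.0039, 0.0211]
ee_rot: [-0.259, 3.13, 0.0]
force: [-0.5, 0.1, -0.2]
width: 0.4
gripper_force: 0.0
```

Request:
jog_arm(rows=[[[0, 0, 0], [0, 0, 0], 0.1], [[0, 0, 0], [0, 0, 0], 0.1], [[0, 0, 0], [0, 0, 0], 0.1], [[0, 0, 0], [0, 0, 0], 0.1], [[0, 0, 0], [0, 0, 0], 0.1]], newtons=25)

```text
clock: 17.18
position: [0.5418, 0.0042, 0.0207]
ee_rot: [-0.259, 3.13, 0.001]
force: [-1.3, 2.1, 5.0]
width: 0.19
gripper_force: 25.0
```

Request:
jog_arm(rows=[[[0, 0, 1], [0, 0, 0], 0.1], [[0, 0, 4], [0, 0, 0], 0.1], [[0, 0, 8], [0, 0, 0], 0.1], [[0, 0, 12], [0, 0, 0], 0.1], [[0, 0, 16], [0, 0, 0], 0.1], [[0, 0, 18], [0, 0, 0], 0.1], [[0, 0, 18], [0, 0, 0], 0.1]])

```text
clock: 18.05
position: [0.5424, 0.0035, 0.202]
ee_rot: [-0.258, 3.128, 0.0]
force: [-0.1, -0.3, -1.2]
width: 0.197
gripper_force: 25.0
```

Request:
jog_arm(rows=[[[-0.5, -3, 0], [0, 0, -3], 0.1], [[-1, -7, 0], [0, 0, -7], 0.1], [[-1.6, -11, 0], [0, 0, -11], 0.1], [[-2.2, -15, 0], [0, 0, -15], 0.1], [[-2.8, -19, 0], [0, 0, -19], 0.1], [[-3.3, -23, 0], [0, 0, -23], 0.1], [[-3.7, -26, 0], [0, 0, -25.2], 0.1], [[-3.7, -26.6, 0], [0, 0, -25.2], 0.1]])

```text
clock: 19.05
position: [0.5022, -0.2654, 0.1992]
ee_rot: [-0.439, -3.108, 0.002]
force: [-0.1, -0.2, -1.9]
width: 0.192
gripper_force: 25.0
```

Request:
jog_arm(rows=[[[0, 0, 0], [0, 0, 0], 0.1], [[0, 0, 0], [0, 0, 0], 0.1]])

```text
clock: 19.3
position: [0.5046, -0.2609, 0.1999]
ee_rot: [-0.427, -3.112, -0.001]
force: [0.2, 1.1, -1.3]
width: 0.193
gripper_force: 25.0
```

```bash
python3 st.py
python3 - <<'E'
from h import *
a,P,W=grab("wrist","8.png")
E
```

```text
19.3 [ 0.5046 -0.2609  0.1999] yaw 74.35584740099515 tilt [-0.0007  0.0009] [ 0.03  0.39  0.48  1.78 -0.2   1.03  1.89] 0.19265325446135975
```

View pics/8.png

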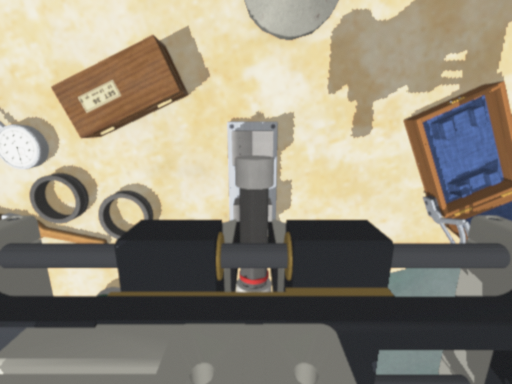

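Gauge held at (255,190–280), aligned with the near V-block's groove at (255,140). Descending.

Request:
jog_arm(rows=[[[0, -0.1, -4], [0, 0, 0], 0.1], [[0, -0.1, -8], [0, 0, 0], 0.1], [[0, -0.1, -11], [0, 0, 0], 0.1], [[0, -0.1, -13], [0, 0, 0], 0.1], [[0, -0.1, -14.5], [0, 0, 0], 0.1], [[0, -0.1, -15.3], [0, 0, 0], 0.1], [[0, -0.1, -15.3], [0, 0, 0], 0.1], [[0, -0.1, -15.3], [0, 0, 0], 0.1]])

```text
clock: 20.35
position: [0.5051, -0.2634, 0.0481]
ee_rot: [0.43, 3.111, -0.0]
force: [0.1, -0.5, -1.0]
width: 0.192
gripper_force: 25.0
```

```bash
python3 st.py; python3 -c "
from h import *
print(arm.observe()['force'],arm.observe()['ft_torque'])"
```

```text
20.35 [ 0.5051 -0.2634  0.0481] yaw 74.26871801705917 tilt [ 0.0011 -0.0004] [ 0.11  0.58  0.39  1.92 -0.33  0.71  1.99] 0.1918543333271682
[ 0.11673527 -0.46431895 -1.00919608] [ 0.04938643 -0.01802697  0.03505548]
```

Request:
jog_arm(rows=[[[0, 0.1, -0.3], [0, 0, 0], 0.1], [[0, 0.1, -0.6], [0, 0, 0], 0.1], [[0, 0.1, -0.9], [0, 0, 0], 0.1], [[0, 0.1, -1.1], [0, 0, 0], 0.1], [[0, 0.1, -1.1], [0, 0, 0], 0.1]])

```text
clock: 20.98
position: [0.5044, -0.2621, 0.0362]
ee_rot: [-0.43, -3.112, -0.0]
force: [0.7, -0.3, -1.0]
width: 0.191
gripper_force: 25.0
```

Request:
jog_arm(rows=[[[0, 0, -0.1], [0, 0, 0], 0.1], [[0, 0, -0.1], [0, 0, 0], 0.1]])

```text
clock: 21.22
position: [0.5046, -0.2622, 0.0354]
ee_rot: [-0.43, -3.112, -0.0]
force: [0.6, 1.0, -1.0]
width: 0.197
gripper_force: 25.0
```

Request:
jog_arm(rows=[[[0, 0, -0.1], [0, 0, 0], 0.1], [[0, 0, -0.1], [0, 0, 0], 0.1]])

```text
clock: 21.48
position: [0.5047, -0.2626, 0.0347]
ee_rot: [0.43, 3.111, -0.001]
force: [-0.8, -0.9, 3.4]
width: 0.192
gripper_force: 25.0
```

Request:
jog_arm(rows=[[[0, 0, -0.04], [0, 0, 0], 0.1], [[0, 0, -0.04], [0, 0, 0], 0.1]])

```text
clock: 21.72
position: [0.5047, -0.2626, 0.0346]
ee_rot: [0.43, 3.111, -0.001]
force: [-2.8, 0.5, 7.2]
width: 0.192
gripper_force: 25.0
```

Seated firmly. Release gently and retreat straight up.

Request:
jog_arm(rows=[[[0, 0, 0], [0, 0, 0], 0.23], [[0, 0, 0], [0, 0, 0], 0.28], [[0, 0, 0], [0, 0, 0], 0.34], [[0, 0, 0], [0, 0, 0], 0.4], [[0, 0, 0], [0, 0, 0], 0.4], [[0, 0, 1], [0, 0, 0], 0.4], [[0, 0, 4], [0, 0, 0], 0.4], [[0, 0, 9], [0, 0, 0], 0.4]], newtons=5)

```text
clock: 22.72
position: [0.5036, -0.2617, 0.1244]
ee_rot: [-0.43, -3.109, -0.001]
force: [0.7, -0.5, 0.3]
width: 0.401
gripper_force: 0.0
```

Request:
jog_arm(rows=[[[0, 0, 5], [0, 0, 0], 0.4], [[1, -1.5, 10], [0, 0, 0], 0.4], [[4, -1.5, 14], [0, 0, 0], 0.4], [[8, -1.5, 18], [0, 0, 0], 0.4], [[11, -1.5, 18], [0, 0, 0], 0.4], [[11, -1.5, 18], [0, 0, 0], 0.4], [[11, -1.5, 18], [0, 0, 0], 0.4]])

```text
clock: 23.6
position: [0.6135, -0.2775, 0.304]
ee_rot: [-0.431, -3.111, 0.0]
force: [-0.1, -0.3, 0.0]
width: 0.4
gripper_force: 0.0
```

```bash
python3 st.py
python3 - <<'E'
from h import *
a,P,W=grab("wrist");cv2.imwrite("pics/9.png",cv2.resize(a[:,:,::-1],(800,600)))
c=np.array([.5063,-.2625]);t=np.radians(-15.73);ax=np.array([np.cos(t),np.sin(t)]);la=np.array([-ax[1],ax[0]])
d=P[...,:2]-c;s=d@ax;l=d@la;z=P[...,2]
for s0 in range(-50,51,10):
    m=(abs(s-s0/1000)<.004)&(abs(l)<.012)&(z>.02)
    if m.sum()>3: k=np.argsort(z[m])[-5:];print(s0,m.sum(),z[m][k].mean().round(4),l[m][k].mean().round(4))
E
```

```text
23.6 [ 0.6135 -0.2775  0.304 ] yaw 74.22022077763137 tilt [-0.0011 -0.0001] [ 0.04  0.5   0.5   1.35 -0.24  1.36  1.84] 0.3999175372289192
-50 80 0.0552 0.0003
-40 108 0.0551 -0.0009
-30 93 0.0531 -0.002
-20 73 0.0538 -0.0009
-10 66 0.0535 -0.0008
0 61 0.053 -0.0012
10 60 0.0531 -0.0001
20 72 0.0534 -0.0011
30 95 0.0552 0.0006
40 91 0.0554 0.0014
50 75 0.0557 -0.0017
```

View pics/9.png

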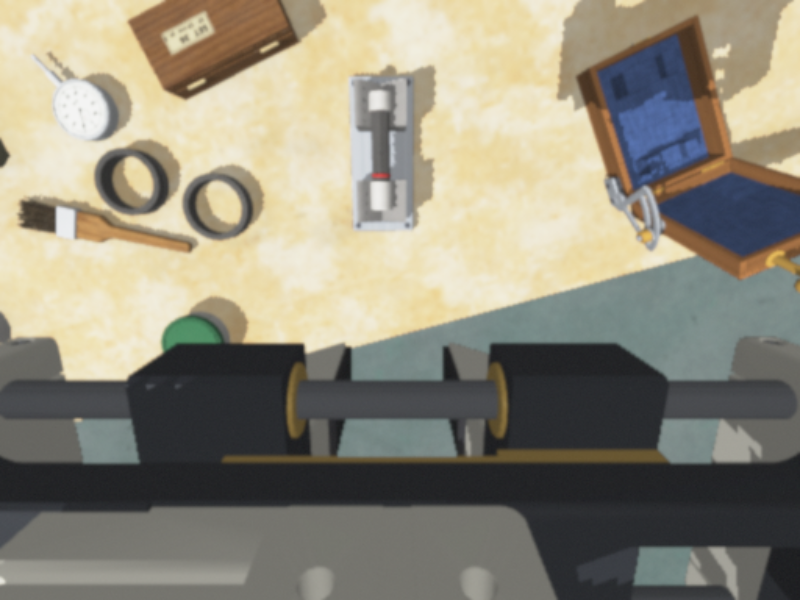

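Picture: the gauge lies centred in both grooves (380,100)–(380,195), plug tops level at 55 mm. The lid is open at its stop.

```bash
python3 -c "
from cell import arm
print(arm.sign_off())"
```

```text
the job is handed in; nothing more can be done
None
```

The job is handed in at 23.6 s: the lid is open on its stop (touch at about 1.9 rad, pressed to roughly 6 N over hinge friction at the bar, not re-checked after release). The plug gauge lies level in both V-blocks, and I saw nothing else moved.

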